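# Clear the blank, lift the sagging bolt and hold the crib gate ajar

### The job

A round blank has rolled in front of the timber crib's gate: put it back on the pile, bedded in the groove between the two blanks in the cradle and in line with them, and let go of it. Then open the gate: its bolt has sagged and hooked itself behind the bent-up lip of the keeper, so lift the bolt by its knob while you draw it, draw it all the way back, and swing the gate towards you until it stands open by about 12 cm at the bolt edge. Finish while still holding it there, without letting go, because its spring hinges would shut it; do not wrench the bolt against the lip, and leave the pile, the gouge, the tin and the bowl where they are.

Things in the scene. Friction and masses are not known exactly. Their poses are not given: they have to be found in the camera images.
- crib: fixed open plywood timber crib, 386 mm wide, 270 mm deep, walls 85 to 105 mm high, holding stored blanks (all fixed). Origin on the bench under the middle of the gate's front face; x points into the crib (away from the robot), y along the closed gate to the hinge side (the robot's left). Yaw up to 0.2 rad. Posts 40 mm wide 172 mm high stand left and right of the gate, y 153 to 193 mm either side
- gate: the crib's slatted wooden gate, 294 mm wide, 18 mm thick, top edge 150 mm above the bench. Origin on its vertical hinge line at the left post, at bench level, 6 mm in front of the gate's face; y points from the free (bolt) edge to the hinge, x through the gate into the crib, both turning with it. The free edge is 297 mm from the hinge line
- gate_swing (a joint): swing of the gate, rad: 0 = shut, grows as the bolt edge swings towards the robot, to 1.3. Sprung to shut: about 2.5 to 5.5 N at the knob. 0.41 is a 12 cm gap at the bolt edge
- bolt: steel barrel bolt along the gate's top front: 14 mm rod, loose in two straps (tops 21 mm above the sagged rod's axis), upright knob. Origin on the rod's axis under the knob, 130 mm above the bench when sagged, 20 mm in front of the gate's face; y along the rod to the hinge side. The lip stands in a worn neck 16 mm long near its end; the head beyond is 18 mm long. About 0.34 kg, drops by its weight
- knob (a point): centre of the bolt's knob: upright steel cylinder 22 mm in diameter, 26 mm high, on a 10 mm stem, 47 mm above the rod's axis (177 mm above the bench when sagged, 27 mm above the gate's top edge), 20 mm in front of the gate's face. It can be taken from above; it cannot be turned, only slid and lifted with the bolt and swung with the gate
- bolt_draw (a joint): how far the bolt is drawn towards the hinge side, m: 0 = home in the keeper, 0.046 = all the way back (stop). Sliding friction about 2 N. Sagged, it stops at about 0.005 against the lip; lifted over the lip it leaves the keeper's loop, which keeps the gate shut, at 0.019 and the lip at 0.029
- bolt_lift (a joint): how far the bolt is lifted straight up in its loose straps, m: 0 = sagged, 0.010 = top of the slack; it passes the lip from 0.006 up. The keeper's loop has room for it throughout
- keeper_lip (a point): top of the keeper's bent-up lip, 128 mm above the bench, on the front of the crib's right post, under the bolt's worn neck; the lip stands 5 mm higher than the sagged rod's underside
- cradle: fixed plywood cradle on the bench to the robot's left, 150 x 124 mm, floor 12 mm thick, side ledges 30 mm high. Origin under its middle; x along the blanks lying in it (yaw up to 0.3 rad), y across them
- blank_left: origin: middle of the left one of two round wooden blanks side by side in the cradle, 46 mm in diameter, 130 mm long, axis along its x; its centre is 35 mm above the bench
- blank_right: origin: middle of the right one of the two blanks in the cradle, same size, touching the other
- blank: origin: middle of the loose round wooden blank lying before the gate, 46 mm in diameter, 130 mm long, axis along its x, roughly square to the gate, about 0.15 kg. Bedded on the pile its centre is 75 mm straight above the cradle's origin; the tops of the two below are 58 mm above the bench, 23 mm either side of it, so hold it about 9 mm above its middle for the fingertips to clear them
- gouge: loose bystander: turning gouge with a wooden handle, 356 mm long, lying on the bench to the right; origin about its middle, on the bench
- tin: loose bystander: closed steel tin, 72 mm in diameter, 55 mm high, to the left of the crib; origin under its middle
- bowl: loose bystander: turned wooden bowl, 110 mm wide, 45 mm high, to the right of the crib; origin under its middle
Things that resemble listed ones, but are neither listed nor needed, are in the scene too. What is shaped like the blank but black or blue is not meant.

How it is judged (in metres and radians):
On the way, in this order (a step that is already met when the one before it is completed fails the run):
1. the loose blank lies bedded in the groove on the two blanks in the cradle, in line with them, let go (z of blank in the frame of cradle between 0.069 and 0.081 m and y of blank in the frame of cradle between -0.008 and 0.008 m and x of blank in the frame of cradle between -0.03 and 0.03 m and angle between the x axis of blank and the x axis of cradle, either way round below 0.2 rad and contact force between the fingers and blank below 0.1 N), for 0.2 s.
2. the bolt is drawn back out of the keeper, at least 36 mm (value of joint bolt_draw above 0.036 m), for 0.1 s.
At the end, for the whole second after the job is handed in: Gate still and open 0.27 to 0.57 rad (8 to 17 cm at the bolt edge), fingers on it or its bolt (over 1 N), bolt drawn over 30 mm; third blank bedded on the two in the cradle (within 8 mm sideways, 30 mm lengthways, 6 mm in height, in line within 0.2 rad), those two moved under 20 mm (value of joint gate_swing between 0.27 and 0.57 rad and velocity of joint gate_swing between -0.1 and 0.1 rad/s and contact force between the fingers and gate above 1 N and value of joint bolt_draw above 0.03 m and z of blank in the frame of cradle between 0.069 and 0.081 m and y of blank in the frame of cradle between -0.008 and 0.008 m and x of blank in the frame of cradle between -0.03 and 0.03 m and angle between the x axis of blank and the x axis of cradle, either way round below 0.2 rad and distance of each of blank_left, blank_right from where it was at the start of the episode below 0.02 m); the arm keeps its last pose, push and grip.
It fails at once if the gouge, the tin or the bowl is pushed more than 25 mm (distance of any of gouge, tin, bowl from where it was at the start of the episode above 0.025 m).
It fails at once if the bolt is wrenched against the keeper with more than 60 N (contact force between bolt and crib above 60 N).
It also fails if it takes over 53 s, if anything falls off the work surface, if the arm or the gripper's body presses on something with over 40 N, if the wrist force passes 120 N, or if a joint passes its speed limit or range.

### The arm

A 6-joint arm with a two-finger parallel gripper is mounted at the origin on the work surface. World frame = base frame: x ahead of the robot, y to its left, z up, the work surface at z = 0. Lengths are in mm, angles in rad, forces in N, time in s.
With the tool pointing down it reaches from about 250 to 775 mm from the base axis. Payload 4 kg.
Tool frame: the origin (TCP) lies at the very end of the fingers, on their centre line; the grasp point (between the pads) lies 19 mm behind it (r.grasp_offset is the z of the grasp point in the tool frame, in mm); z points along the fingers, y is the direction in which the jaws open and shut (so a half turn about z gives the same grasp; the last joint's range is limited). The gripper opens to 85 mm and grips with 20 to 120 N. Pads are 22 mm wide; open, the fingers measure 114 mm over their backs; the gripper's body (76 mm by 85 mm) begins 54 mm behind the grasp point. The pads swing forward as they close: fully open they stand 13 mm farther back than shut.
Start: joints at [-1.268, 0.087, 1.371, -0, 1.684, -0.103], TCP at [217.114, -505.354, 200.141] pointing down, gripper open.
Joint ranges: [-3.1, 3.1], [-0.76, 2.03], [0.27, 2.55], [-1.08, 4.22], [0.17, 2.65], [-2.57, 2.57]. Speed limits (rad/s): [2.79, 2.79, 3.14, 3.14, 3.14, 3.14].

### API

Orientations are given as a rotation vector (axis times angle).
In Python, from station import r, viewer gives the robot as it stands. Calls block until the motion is done:
- r.goto(position, orientation): joint-space move of the TCP to a pose.
- r.line_to(position, max_speed=150, attitude=None): straight line of the TCP; attitude=None keeps the orientation; max_speed is the mean speed in mm/s.
- r.move_j(angles): joint-space move.
- r.grip(opening, newtons=None): finger opening in mm; newtons is the grip in N (None keeps the last); returns when the fingers have stopped.
- r.wait(seconds).
- r.ik(position, orientation): joint angles nearest the present ones, or None.
- viewer.snapshot(name): name is "scene" or "top" or "wrist"; returns the picture (384x512x3 uint8, red, green, blue); there is no depth.
- viewer.calibration(name): a dict with "K" (3x3 intrinsics, pixels), "world_to_cam" (4x4, takes a point from world to camera coordinates); the wrist camera has in their place "mount" (4x4, takes a point from camera to tool coordinates, whose origin is the TCP and whose axes are the flange's). Camera axes: x right, y down, z forward; pixel columns grow to the right and rows downward; lengths in mm; the calibration is good to about 2 mm. A picture is of the moment at which its call begins: read the wrist's pose just before it. calibration takes no time and is no camera call.
A pose or a line that the arm cannot do raises r.Unreachable and nothing moves.
- r.job_done(): hands the job in, once; it reports no verdict.
Readings, each from a call of its own:
- r.get_clock(): time.
- r.get_joint_pos(): joint angles.
- r.get_joint_velocities(): joint speeds.
- r.get_joint_efforts(): joint torques, N m.
- r.get_ee_pos(): TCP position.
- r.get_eef_rot(): TCP orientation.
- r.get_wrist_force(): force on the tool from outside, world axes, zero at the start.
- r.get_moment(): the same for the moment, N m.
- r.get_width(): finger opening in mm.
Only numpy, scipy, OpenCV 4.12 (cv2) and the standard library are available. Lean on these libraries where they do the work, as an engineer would, in place of code of your own. Each camera call takes 0.05 s, during which the arm holds its last target. There are 200 camera calls.

## Working session

There is one attempt and no reset: what is moved stays moved. The work goes in short steps, each a Python script; the robot and the scene stay as the last script left them, time stands still between calls to the robot, and variables do not carry over. Pictures are saved under pics/ and viewed, about 8 in all and at most 12, crops included, and the job is handed in when it is done.

```bash
ls; mkdir -p pics; python3 - <<'E'
from station import r, viewer
import cv2,numpy as np
for n in ("scene","top"):
    im=viewer.snapshot(n); cv2.imwrite(f"pics/{n}0.png",cv2.resize(im[:,:,::-1],(800,600),interpolation=cv2.INTER_CUBIC))
    c=viewer.calibration(n); print(n,np.round(c["K"],1).tolist(),np.round(c["world_to_cam"],3).tolist())
print(np.round(viewer.calibration("wrist")["mount"],3).tolist(), np.round(viewer.calibration("wrist")["K"],1).tolist(), r.get_clock(), r.get_eef_rot(), r.grasp_offset, r.get_wrist_force())
E
```

```text
pics
scene [[435.2, 0.0, 255.4], [0.0, 435.2, 187.5], [0.0, 0.0, 1.0]] [[-0.594, 0.804, -0.008, 294.319], [0.47, 0.339, -0.815, -76.689], [-0.653, -0.488, -0.579, 1766.0], [0.0, 0.0, 0.0, 1.0]]
top [[392.1, 0.0, 256.3], [0.0, 392.1, 187.8], [0.0, 0.0, 1.0]] [[-0.007, -1.0, -0.017, -44.292], [-0.99, 0.01, -0.142, 454.768], [0.142, 0.016, -0.99, 1273.021], [0.0, 0.0, 0.0, 1.0]]
[[0.001, -0.951, -0.308, 79.314], [1.0, 0.001, -0.0, 0.478], [0.0, -0.308, 0.951, -173.67], [0.0, 0.0, 0.0, 1.0]] [[339.9, 0.0, 257.9], [0.0, 339.9, 191.2], [0.0, 0.0, 1.0]] 0.1 [-3.07516264e+00 -6.32613260e-01  3.26730912e-04] -18.700000000000003 [-0.23333944 -0.21456845 -0.33587622]
```

View pics/scene0.png

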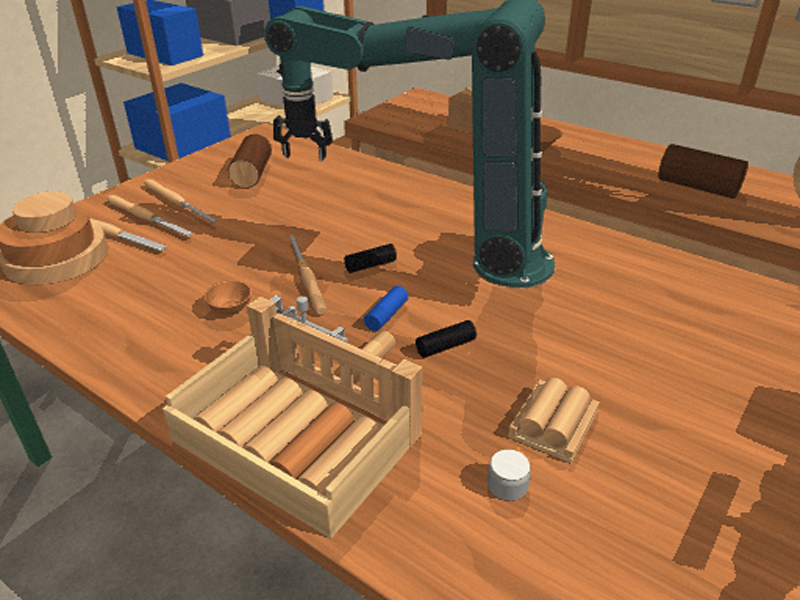

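View pics/top0.png

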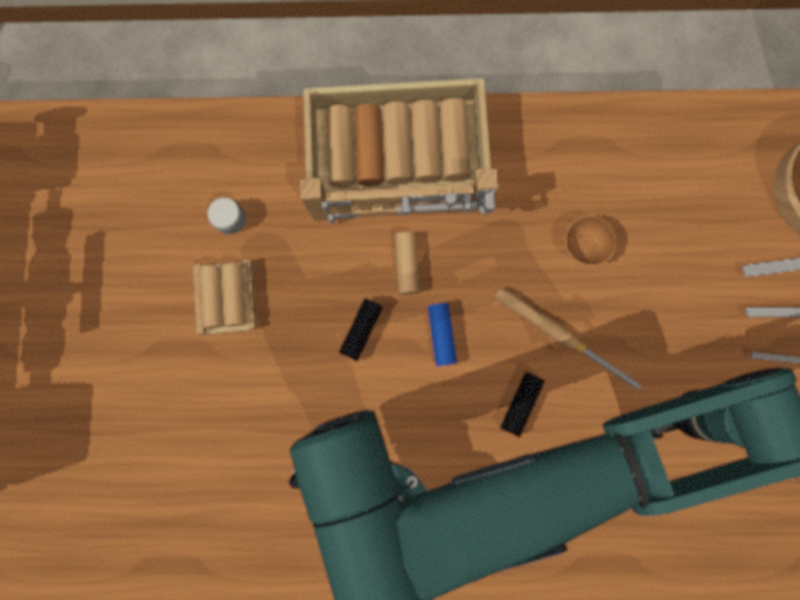

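The top view shows the loose blank at about (406,262), the cradle at (224,296), the crib gate along y≈200 with posts at (310,190) and (486,180), and the knob near (451,198). I'll enlarge a crop for closer readings.

```bash
cat > h.py <<'E'
from station import r, viewer
import cv2, numpy as np
from scipy.spatial.transform import Rotation as R
def unproj(name,u,v,z,T=None):
    c=viewer.calibration(name); K=c["K"]
    if T is None: T=np.linalg.inv(c["world_to_cam"])
    d=T[:3,:3]@np.linalg.solve(K,[u,v,1]); o=T[:3,3]
    return (o+d*(z-o[2])/d[2])
def wristT():
    T=np.eye(4); T[:3,:3]=R.from_rotvec(r.get_eef_rot()).as_matrix(); T[:3,3]=r.get_ee_pos()
    return T@viewer.calibration("wrist")["mount"]
def down(phi):
    "tool down; jaw (tool y) axis at world angle phi (mod pi)"
    y=np.array([np.cos(phi),np.sin(phi),0]); z=np.array([0,0,-1.]); x=np.cross(y,z)
    return R.from_matrix(np.c_[x,y,z]).as_rotvec()
E
python3 - <<'E'
from h import *
im=cv2.imread("pics/top0.png"); im=cv2.resize(im,(512,384),interpolation=cv2.INTER_AREA)
im=viewer.snapshot("top")[:,:,::-1]
c=im[100:220,120:330]   # 210x120
cv2.imwrite("pics/topc.png",cv2.resize(c,None,fx=3.8,fy=3.8,interpolation=cv2.INTER_CUBIC))
f=lambda u,v,z:np.round(unproj("top",u/1.5625,v/1.5625,z),0)
print("blank",f(404,233,23),f(407,292,23),"left",f(208,265,35),f(213,325,35),"right",f(232,263,35),f(236,323,35))
print("knob",f(451,198,190),"posts",f(310,188,172),f(486,180,172))
E
```

```text
blank [588. -56.  23.] [459. -62.  23.] left [520. 366.  35.] [390. 350.  35.] right [524. 314.  35.] [394. 301.  35.]
knob [ 615. -148.  190.] posts [644. 125. 172.] [ 656. -218.  172.]
```

View pics/topc.png

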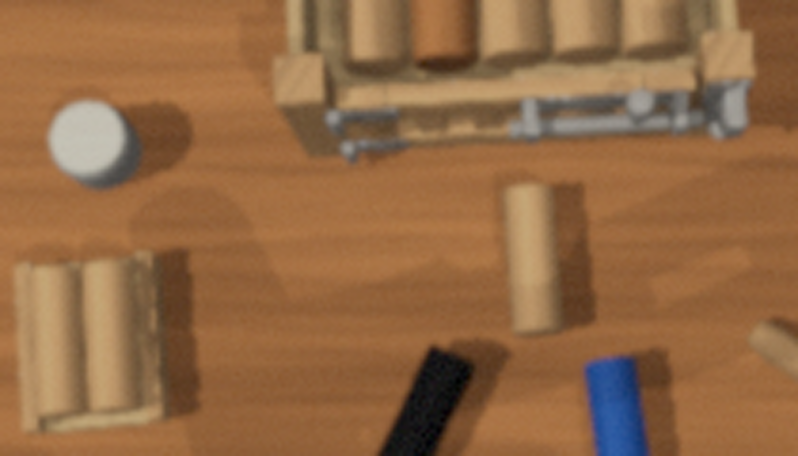

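```bash
python3 - <<'E'
from h import *
g=lambda u,v,z:unproj("top",120+u/3.8-.5+.13,100+v/3.8-.5+.13,z)
p=lambda n,*a:print(n,np.round(a,1).tolist())
A,B=g(530,184,23),g(537,331,23);p("blank",A,B,(A+B)/2,np.arctan2(*(A-B)[1::-1]))
for n,a,b in(("L",(58,266),(62,412)),("R",(107,262),(114,408))):
    A,B=g(*a,35),g(*b,35);p(n,A,B,(A+B)/2,np.arctan2(*(A-B)[1::-1]))
p("knob",g(641,102,190)); p("post tops L",g(275,58,172),g(325,103,172),g(325,56,172),"R",g(703,34,172),g(753,76,172),g(706,79,172))
for name,P,a in(("blank",(523,-59,200),.046),("cradle",(457,333,200),.11),("knob",(615,-148,230),.035),("open",(530,-100,200),-.375)):
    for s in(1,-1):
        q=r.ik(P,down(s*np.pi/2+a)); print(name,s,None if q is None else np.round(q,2))
E
```

```text
Traceback (most recent call last):
ValueError: setting an array element with a sequence. The requested array has an inhomogeneous shape after 1 dimensions. The detected shape was (4,) + inhomogeneous part.
```

```bash
python3 - <<'E'
from h import *
g=lambda u,v,z:unproj("top",120+u/3.8-.5+.13,100+v/3.8-.5+.13,z)
p=lambda n,*a:print(n,*[np.round(x,2) if not isinstance(x,str) else x for x in a])
A,B=g(530,184,23),g(537,331,23);p("blank",A,B,(A+B)/2,np.arctan2(*(A-B)[1::-1]))
for n,a,b in(("L",(58,266),(62,412)),("R",(107,262),(114,408))):
    A,B=g(*a,35),g(*b,35);p(n,A,B,(A+B)/2,np.arctan2(*(A-B)[1::-1]))
p("knob",g(641,102,190)); p("post tops L",g(275,58,172),g(325,103,172),g(325,56,172),"R",g(703,34,172),g(753,76,172),g(706,79,172))
for name,P,a in(("blank",(523,-59,200),.046),("cradle",(457,333,200),.11),("knob",(615,-148,230),.035),("open",(530,-100,200),-.375)):
    for s in(1,-1):
        q=r.ik(P,down(s*np.pi/2+a)); print(name,s,None if q is None else np.round(q,2))
E
```

```text
blank [592.2  -58.35  23.  ] [459.19 -63.44  23.  ] [525.69 -60.89  23.  ] 0.04
L [519.65 359.67  35.  ] [390.06 351.37  35.  ] [454.85 355.52  35.  ] 0.06
R [522.79 316.23  35.  ] [393.16 305.91  35.  ] [457.98 311.07  35.  ] 0.08
knob [ 615.74 -147.44  190.  ]
post tops L [661.49 144.77 172.  ] [623.56 104.01 172.  ] [662.64 104.45 172.  ] R [ 677.   -199.42  172.  ] [ 641.58 -238.41  172.  ] [ 639.58 -200.89  172.  ]
blank 1 [-0.22  0.03  1.43 -0.    1.68 -1.84]
blank -1 [-0.22  0.03  1.43 -0.    1.68  1.3 ]
cradle 1 [ 0.53  0.12  1.33 -0.    1.69 -1.15]
cradle -1 [0.53 0.12 1.33 0.   1.69 1.99]
knob 1 [-0.33  0.27  1.1   0.    1.77 -1.93]
knob -1 [-0.33  0.27  1.1   0.    1.77  1.21]
open 1 [-0.29  0.06  1.4   0.    1.68 -1.49]
open -1 [-0.29  0.06  1.4  -0.    1.68  1.65]
```

```bash
python3 - <<'E'
from h import *
r.goto((525,-61,200),down(np.pi/2+.04))
T=wristT(); np.save("T1.npy",T); im=viewer.snapshot("wrist")[:,:,::-1]
cv2.imwrite("pics/w1.png",cv2.resize(im,(800,600),interpolation=cv2.INTER_CUBIC)); print(r.get_clock(),r.get_ee_pos())
E
```

```text
2.15 [524.9149438  -61.83615534 199.93783204]
```

View pics/w1.png

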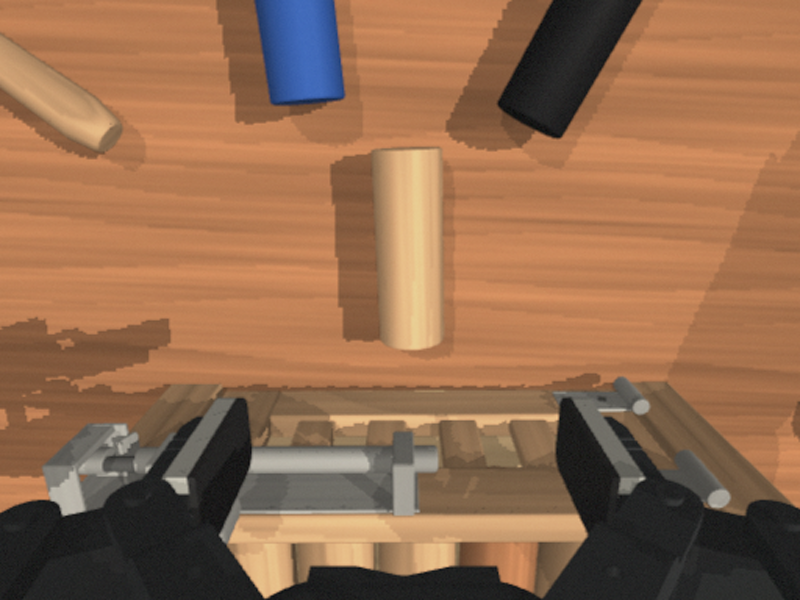

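```bash
python3 - <<'E'
from h import *
T=np.load("T1.npy"); f=lambda u,v,z:unproj("wrist",(u+.5)/1.5625-.5,(v+.5)/1.5625-.5,z,T)
for q in((373,152),(442,152),(380,342),(443,342)): print(np.round(f(*q,25),1))
A=(f(373,152,25)+f(442,152,25))/2;B=(f(380,342,25)+f(443,342,25))/2
print((A+B)/2,np.arctan2(B[1]-A[1],B[0]-A[0]))
# gate features: strap (far) top z 151, gate top edge front line z150
print("gate top front edge L..R",f(240,515,150),f(570,515,150),"strap",f(403,432,151),"post corner",f(222,385,172))
E
```

```text
[462.2 -83.6  25. ]
[460.5 -39.9  25. ]
[591.8 -75.8  25. ]
[590.1 -31.2  25. ]
[526.1480853  -57.64560067  25.        ] 0.0633487850129803
gate top front edge L..R [ 637.64362581 -140.78621939  150.        ] [631.06843198  27.20555145 150.        ] strap [585.45843655 -59.71151646 151.        ] post corner [ 552.73436821 -137.23531097  172.        ]
```

```bash
python3 - <<'E'
from h import *
o=down(np.pi/2+.055)
r.goto((526,-59,60),o); r.line_to((526,-59,13.5),100); r.grip(30,40); print(r.get_width(),r.get_wrist_force())
r.line_to((526,-59,150),200); print(r.get_width(),r.get_wrist_force(),r.get_clock())
r.goto((457,333,190),down(np.pi/2+.08))
T=wristT(); np.save("T2.npy",T); im=viewer.snapshot("wrist")[:,:,::-1]
cv2.imwrite("pics/w2.png",cv2.resize(im,(800,600),interpolation=cv2.INTER_CUBIC)); print(r.get_clock(),r.get_ee_pos(),r.get_width())
E
```

```text
29.721095919173617 [-0.59116201 -0.16668883  0.40748359]
30.145493526804508 [-0.04721705 -0.22589992 -0.54713149] 4.7917
6.325 [457.57084735 331.83010041 189.652583  ] 29.941375752646525
```

View pics/w2.png

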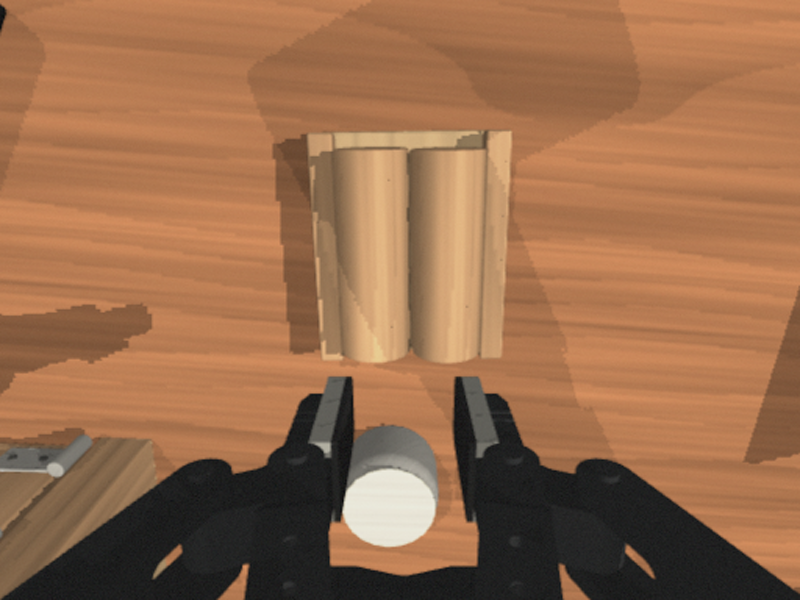

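The fingers hold nothing: they closed to the commanded 30 mm, below the 46 mm diameter, so the grasp missed. The cradle's groove runs from about (409,152) to (410,352). I'll look at where the blank went.

```bash
python3 - <<'E'
from h import *
T=np.load("T2.npy"); f=lambda u,v,z:unproj("wrist",(u+.5)/1.5625-.5,(v+.5)/1.5625-.5,z,T)
A=(f(334,154,35)+f(486,154,35))/2;B=(f(342,352,35)+f(481,352,35))/2
print("cradle",A,B,(A+B)/2,np.arctan2(B[1]-A[1],B[0]-A[0]), f(486,154,35)-f(334,154,35))
A,B=f(409,152,35),f(409.5,352,35);print("groove",(A+B)/2,np.arctan2(B[1]-A[1],B[0]-A[0]))
a=f(308,133,30);b=f(512,131,30);c=f(323,358,30);d=f(502,357,30);print("cradle corners",(a+b+c+d)/4,a,b,c,d)
r.grip(85)
im=viewer.snapshot("top")[:,:,::-1]; c=im[100:220,120:330]
cv2.imwrite("pics/topc2.png",cv2.resize(c,None,fx=3.8,fy=3.8,interpolation=cv2.INTER_CUBIC)); print(r.get_clock(),r.get_width())
E
```

```text
cradle [393.98585335 330.68623021  35.        ] [521.75736327 342.33551621  35.        ] [457.87160831 336.51087321  35.        ] 0.0909214260253968 [-7.17623768 90.42466418  0.        ]
groove [457.3744548  335.50095256  35.        ] 0.0850919604965066
cradle corners [454.74126813 336.63101817  30.        ] [386.93784452 268.86192497  30.        ] [376.14333098 390.48002416  30.        ] [533.16751354 282.63804319  30.        ] [522.71638349 404.54408034  30.        ]
6.9583 85.20528462220163
```

View pics/topc2.png

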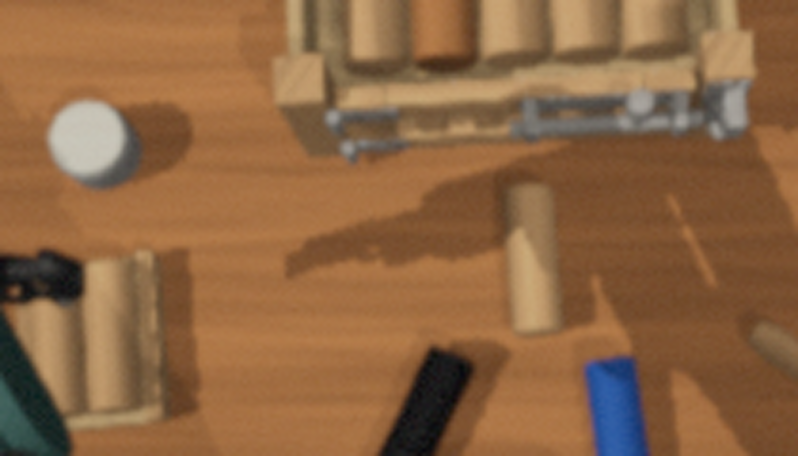

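The blank hasn't moved. The pads swing back about 3.5 mm at a 46 mm opening, so my grip was too high on the blank. I'll regrip lower and check the width before lifting.

```bash
python3 - <<'E'
from h import *
o=down(np.pi/2+.055)
r.goto((526,-59,70),o); r.line_to((526,-59,7.8),150); r.wait(.1); print(r.get_ee_pos()); r.grip(35,40); w=r.get_width(); print(w,r.get_wrist_force())
if w>42:
    r.line_to((526,-59,60),80); print(r.get_width(),r.get_wrist_force())
    if r.get_width()>42: r.line_to((526,-59,160),200); r.goto((456.5,335.5,130),down(np.pi/2+.087)); r.wait(.2)
T=wristT(); np.save("T3.npy",T); im=viewer.snapshot("wrist")[:,:,::-1]
cv2.imwrite("pics/w3.png",cv2.resize(im,(800,600),interpolation=cv2.INTER_CUBIC)); print(r.get_clock(),r.get_ee_pos(),r.get_width())
E
```

```text
[527.41349373 -59.00577206   9.44381446]
34.69936522676246 [0.58969454 0.49245752 0.68516127]
9.75 [525.95855381 -59.00296396   7.78749882] 35.022723312107814
```

View pics/w3.png

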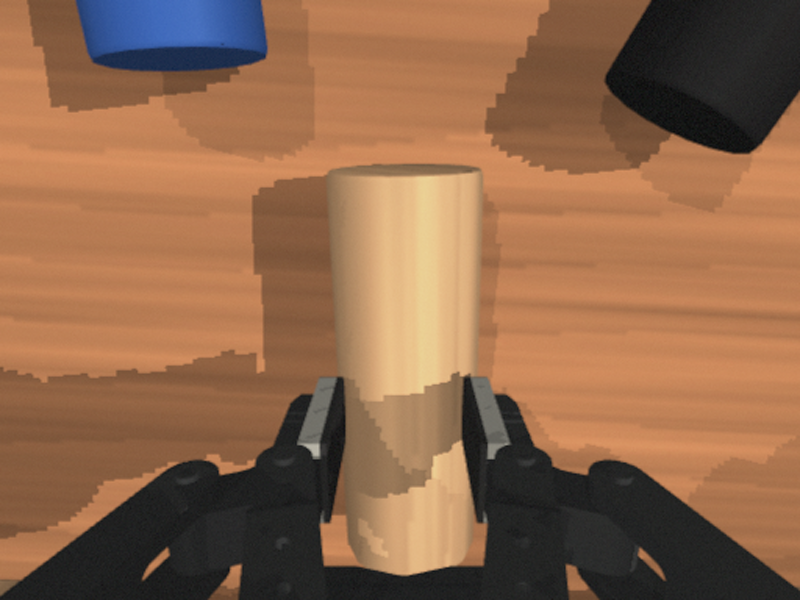

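The blank is visible between the pads at (345..465, 377), yet the width reads 35 mm with no force. The pad ends also look about 33 mm short of the declared TCP in this picture. I'll test that against the first scene picture, which is an independent view, and a fresh one.

```bash
python3 - <<'E'
from h import *
def proj(n,P):
    c=viewer.calibration(n); q=c["world_to_cam"]@np.r_[P,1]; k=c["K"]@q[:3]; return np.round((k[:2]/k[2]+.5)*1.5625-.5,1)
for dz in(0,13,33,46): print("start open, tip +",dz,proj("scene",(217.1,-505.4,200.1+dz)))
im=viewer.snapshot("scene")[:,:,::-1]
p=r.get_ee_pos(); print(r.get_width(),"TCP now in crop",[(dz,((proj("scene",p+[0,0,dz])/1.5625-[205,160])*6.6).round()) for dz in(0,33)])
c=im[160:250,205:325]; cv2.imwrite("pics/s2.png",cv2.resize(c,None,fx=6.6,fy=6.6,interpolation=cv2.INTER_CUBIC))
E
```

```text
start open, tip + 0 [305.2 173.5]
start open, tip + 13 [304.8 168.9]
start open, tip + 33 [304.1 161.7]
start open, tip + 46 [303.6 156.9]
35.023240410232646 TCP now in crop [(0, array([203., 469.])), (33, array([201., 419.]))]
```

View pics/s2.png

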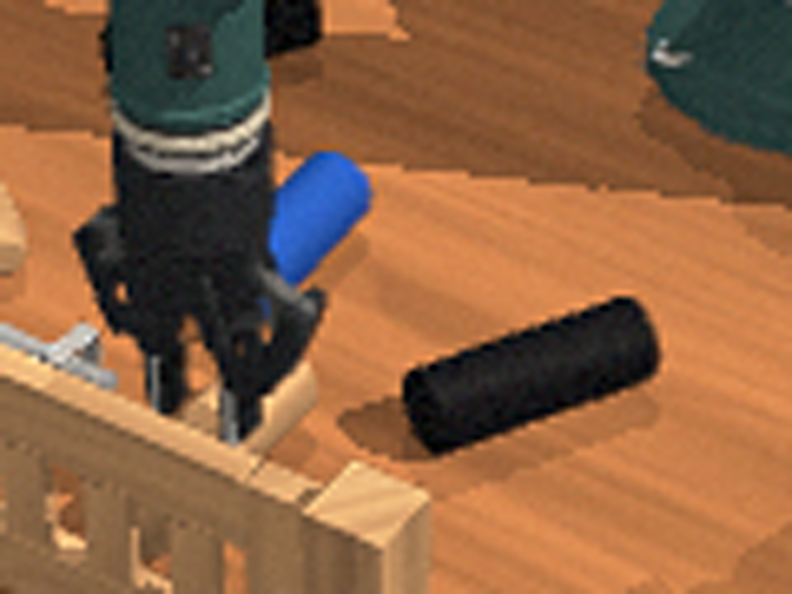

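All three views agree: the real fingertips end about 33 mm short of the declared TCP, with 13 mm more when fully open. My fingers were closing above the blank's crown, so I'll correct for this in z and regrip.

```bash
python3 - <<'E'
from h import *
r.grip(85)
r.line_to((526,-59,-23),60); r.wait(.15); print(r.get_ee_pos(),r.get_wrist_force()); r.grip(35,40); w=r.get_width(); print(w,r.get_wrist_force())
if w>42:
    r.line_to((526,-59,10),60); r.wait(.1); print(r.get_width(),r.get_wrist_force())
    if r.get_width()>42: r.line_to((480,-40,100),200); r.goto((456.5,335.5,90),down(np.pi/2+.087)); r.wait(.2)
T=wristT(); np.save("T4.npy",T); im=viewer.snapshot("wrist")[:,:,::-1]
cv2.imwrite("pics/w4.png",cv2.resize(im,(800,600),interpolation=cv2.INTER_CUBIC)); print(r.get_clock(),r.get_ee_pos(),r.get_width(),r.get_wrist_force())
E
```

```text
[526.47895869 -59.10479195 -22.46837983] [ 0.74506291  0.23899798 -0.07287551]
45.223757462305485 [0.4943164  0.64261342 2.16883484]
44.95066321476006 [-0.03920599 -0.24863647 -2.45275664]
14.7417 [457.09850705 334.58911835  90.17011267] 44.78078411116665 [-0.09763621 -0.28719562 -2.00028692]
```

View pics/w4.png

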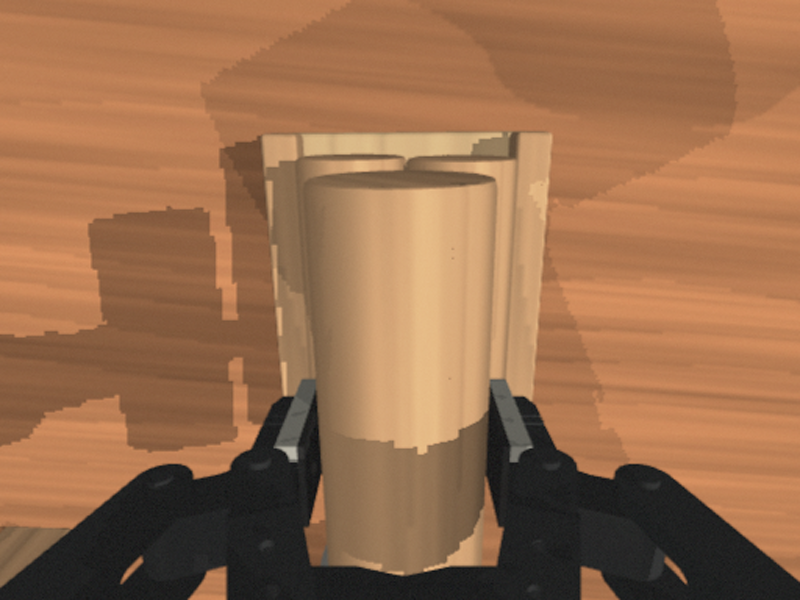

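Held at 45 mm, and the end-on view shows it aligned over the groove at (400,180) against (407,157). Next I'll lower it while watching the wrist force, release, and back off.

```bash
python3 - <<'E'
from h import *
r.line_to((456.5,336,36),120); r.wait(.15); f0=r.get_wrist_force()[2]
z=36
while z>26:
    z-=1; r.line_to((456.5,336,z),30); r.wait(.05); f=r.get_wrist_force()[2]
    if f>f0+4: break
print(z,f0,f,r.get_ee_pos(),r.get_clock())
r.grip(85); r.wait(.1); r.line_to((456.5,336,120),200)
T=wristT(); np.save("T5.npy",T); im=viewer.snapshot("wrist")[:,:,::-1]
cv2.imwrite("pics/w5.png",cv2.resize(im,(800,600),interpolation=cv2.INTER_CUBIC)); print(r.get_clock(),r.get_ee_pos(),r.get_width())
E
```

```text
28 -2.134109577746613 5.258174075340773 [456.73687292 336.33063353  29.35972839] 17.8917
19.1333 [455.44940482 335.3659685  117.98211919] 85.21427784683712
```

View pics/w5.png

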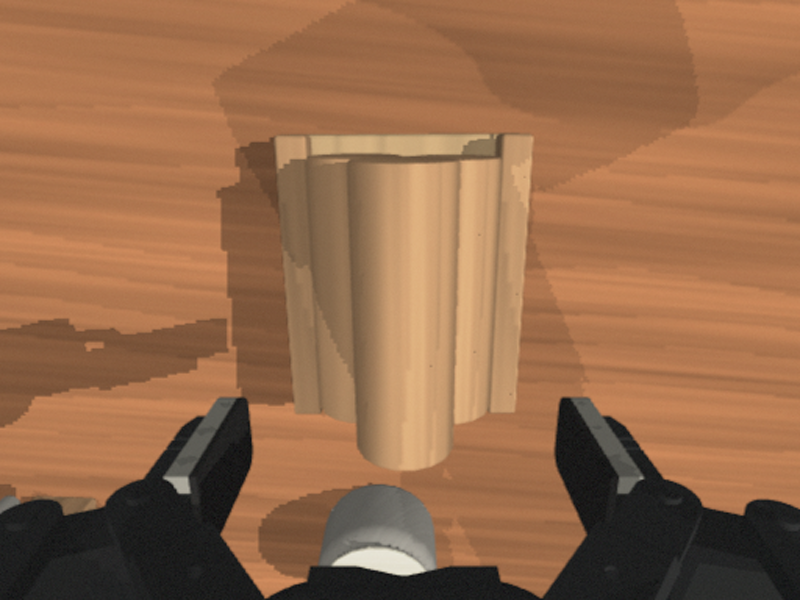

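The blank is bedded on the pile; contact came at TCP z 29.4 as predicted, and it sits centred at (404,165 to 465). Now I'll hover over the knob.

```bash
python3 - <<'E'
from h import *
T=np.load("T5.npy"); f=lambda u,v,z:unproj("wrist",(u+.5)/1.5625-.5,(v+.5)/1.5625-.5,z,T)
A=(f(349,165,77)+f(460,165,77))/2;B=(f(357,455,77)+f(454,455,77))/2; print("placed",(A+B)/2,np.arctan2(B[1]-A[1],B[0]-A[0]))
r.line_to((456.5,336,185),250)
r.goto((616,-147.5,180),down(np.pi/2+.037)); r.wait(.1)
T=wristT(); np.save("T6.npy",T); im=viewer.snapshot("wrist")[:,:,::-1]
cv2.imwrite("pics/w6.png",cv2.resize(im,(800,600),interpolation=cv2.INTER_CUBIC)); print(r.get_clock(),r.get_ee_pos(),r.get_wrist_force())
E
```

```text
placed [458.25502729 336.45894865  77.        ] 0.09177522489947906
21.5417 [ 616.23204227 -146.24779002  180.21369414] [-0.25589662 -1.4899162  -0.71700324]
```

View pics/w6.png

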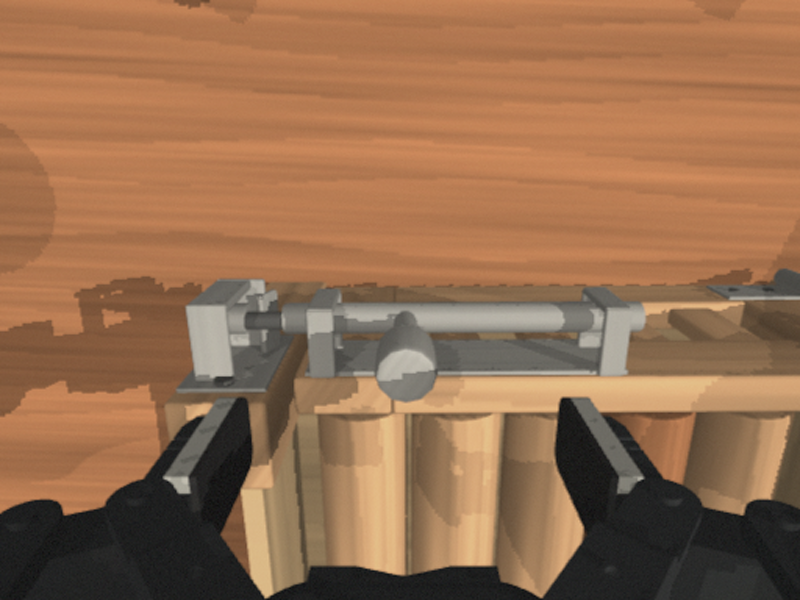

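The knob's top is at (406,372), the rod runs along v≈317, and the gate's front top edge is at v≈377. The tool is already square to the gate.

```bash
python3 - <<'E'
from h import *
T=np.load("T6.npy"); f=lambda u,v,z:unproj("wrist",(u+.5)/1.5625-.5,(v+.5)/1.5625-.5,z,T)
print("knob",f(406.5,372,190)); a,b=f(300,377,150),f(790,377,150);print("edge",a,b,np.arctan2(-(b-a)[0],(b-a)[1]))
a,b=f(290,318,130),f(640,316.5,130);print("rod",a,b,np.arctan2(-(b-a)[0],(b-a)[1]), "strap tops",f(323,345,151),f(612,345,151),"keeper",f(210,330,150))
E
```

```text
knob [ 616.8019111  -145.20600767  190.        ]
edge [ 640.17328282 -189.12022241  150.        ] [632.01915814  18.29010015 150.        ] 0.03929374146992564
rod [ 621.16901617 -196.89139807  130.        ] [614.28709374 -40.27521834 130.        ] 0.04391307631519875 strap tops [ 624.69410991 -179.14112309  151.        ] [620.00105166 -59.87286995 151.        ] keeper [ 620.27392244 -225.65006907  150.        ]
```

```bash
python3 - <<'E'
from h import *
yaw=.04; o=down(np.pi/2+yaw); ey=np.array([-np.sin(yaw),np.cos(yaw),0]); ez=np.array([0,0,1.])
P=np.array([617.5,-145.7,125.5])
r.grip(50); r.line_to(P+[0,0,25],150,attitude=o); f0=r.get_wrist_force(); r.line_to(P,60); r.wait(.1); print("down",r.get_ee_pos(),r.get_wrist_force()-f0)
r.grip(14,50); r.wait(.1); w=r.get_width(); print("w",w,r.get_wrist_force()-f0)
if 18<w<26:
    for l in(3,6,8):
        r.line_to(P+l*ez,40); r.wait(.1); print("lift",l,r.get_ee_pos()[2],r.get_wrist_force()-f0,r.get_width())
        if (r.get_wrist_force()-f0)[2]<-18: break
print(r.get_clock()); np.save("f0.npy",f0)
E
```

```text
down [ 617.75116926 -145.76786177  125.90475569] [ 0.38728179 -0.14909573 -0.79925287]
w 20.49420515262406 [0.22267916 0.62058559 1.3726856 ]
lift 3 127.76492132183593 [ 2.2789381   0.38485906 -3.59907205] 20.505623827334617
lift 6 131.58871749730287 [ 1.97996177  0.15003399 -3.52654944] 20.778414283395815
lift 8 133.62679452881144 [ 1.70120836e+00 -2.70931501e-03 -3.04660245e+00] 20.657915783250175
24.5167
```

The bolt's weight (about 3.4 N) is on the tool and it is lifted 8 mm. Next I draw it along the gate, watching the force.

```bash
python3 - <<'E'
from h import *
yaw=.04; ey=np.array([-np.sin(yaw),np.cos(yaw),0]); f0=np.load("f0.npy")
P=np.array([617.5,-145.7,133.5])
for d in(4,8,13,18,23,28,33,38,41,43,45,46,47):
    r.line_to(P+d*ey,60); r.wait(.05); f=r.get_wrist_force()-f0; a=(r.get_ee_pos()-P)
    print(d,np.round(a@ey,1),np.round(f,1),round(r.get_width(),1))
    if abs(f@ey)>14 or abs(f[2])>18 or abs(f[0])>18: print("stop");break
print(r.get_clock())
E
```

```text
4 4.2 [ 1.8  0.2 -3.2] 20.7
8 8.5 [ 1.7 -0.5 -2.7] 20.7
13 13.7 [ 2.6  0.4 -3.4] 20.8
18 18.7 [ 0.7  1.1 -2.9] 20.6
23 23.5 [ 1.1  0.8 -3.5] 20.4
28 28.5 [ 1.7  1.3 -3.3] 20.4
33 33.6 [ 1.2  1.  -3.9] 20.7
38 38.6 [ 1.3  0.8 -3.2] 20.1
41 41.2 [ 1.6 -0.3 -3.1] 20.6
43 43.0 [-0.7 -1.1 -3.1] 20.8
45 45.1 [-0.2 -1.1 -2.9] 20.9
46 45.4 [ 0.6 -3.6 -2.8] 20.6
47 45.3 [ 0.7 -6.4 -3.5] 20.6
28.4167
```

The stop is felt at about 45.4 mm. Now I swing the gate along the arc about the hinge line, turning the tool with it.

```bash
python3 - <<'E'
from h import *
yaw=.04; f0=np.load("f0.npy")
H=np.array([622.7,101.7,0]); K=np.array([615.7,-100.5,133.0])
for th in np.arange(.07,.43,.07):
    p=H+R.from_rotvec([0,0,-th]).apply(K-H)
    r.line_to(p,60,attitude=down(np.pi/2+yaw-th)); r.wait(.05)
    e=r.get_ee_pos()-H; f=r.get_wrist_force()-f0
    print(round(th,2),np.round(p[:2],1),np.round(e[:2]+H[:2],1),np.round(f,1),round(r.get_width(),1))
    if np.linalg.norm(f)>35: print("stop");break
im=viewer.snapshot("top")[:,:,::-1]; c=im[100:220,120:330]
cv2.imwrite("pics/topc3.png",cv2.resize(c,None,fx=3.8,fy=3.8,interpolation=cv2.INTER_CUBIC)); print(r.get_clock(),r.get_width())
E
```

```text
0.07 [601.6 -99.5] [602.3 -99.6] [ 3.2 -3.9 -3.4] 21.0
0.14 [587.6 -97.5] [588.1 -97.8] [ 2.  -3.4 -3.3] 20.6
0.21 [573.7 -94.6] [574.2 -95. ] [ 2.3 -4.7 -3.4] 20.7
0.28 [560.1 -90.7] [560.7 -91.3] [ 2.6 -5.1 -3.6] 20.4
0.35 [546.8 -85.8] [547.3 -86.7] [ 2.  -6.6 -2.9] 20.6
0.42 [533.9 -80.1] [534.2 -81.1] [ 1.5 -7.2 -4.1] 20.6
31.0667 20.861542102961106
```

View pics/topc3.png

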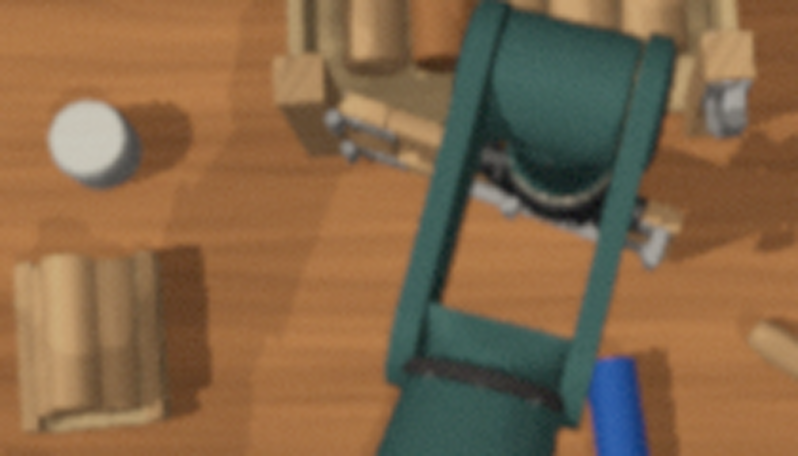

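The gate stands open: its edge runs from (345,100) to (680,215), about 0.41 rad from shut. The bolt is still drawn and held. The pile sits where it should once I allow for its height in the view, and the tin hasn't moved.

```bash
python3 - <<'E'
from h import *
r.wait(.5); print(r.get_ee_pos(),r.get_joint_velocities().round(3) if hasattr(r.get_joint_velocities(),'round') else r.get_joint_velocities(),r.get_width(),r.get_wrist_force()-np.load("f0.npy"),r.get_clock()); r.job_done()
E
```

```text
[534.361642   -81.18387279 133.12293893] [-0.001 -0.002 -0.    -0.    -0.001 -0.   ] 20.8271141485145 [ 1.73639486 -6.84117323 -4.11807225] 31.5667
the job is handed in; nothing more can be done
```

The job is handed in at 31.6 s: the blank is back on the pile and the gate is held open at about 0.41 rad. `job_done` gives no verdict, so the results below are from my own checks.

- **Blank:** it is bedded in the groove and let go. The wrist view puts it about 1 mm from the groove line and 2 to 4 mm lengthways from the cradle's middle, in line within about 0.01 rad. Contact came at the height I predicted.
- **Bolt:** I lifted it about 8 mm, feeling its 3.4 N weight, and drew it until the stop was felt at about 45.4 mm. The wrist force stayed under about 8 N throughout the draw.
- **Gate:** I swung it 0.42 rad by command, and the top view reads about 0.41 rad. At hand-in the arm was still and the fingers held the knob at 20.8 mm, with about 8 N on the wrist.
- **Bystanders:** the tin looks unmoved in the last picture. The gouge and the bowl were mostly out of that crop, so I did not check them, but nothing went near them.

**Disagreements:**
- **Fingertips:** they end about 33 mm short of the declared TCP. My first two grasps closed above the blank without moving it. Three camera views agreed on the offset, so I corrected the heights for it, and the later contact heights confirmed it.
- **Finger opening:** `r.get_width()` reads about 1 mm small: 45 for the 46 mm blank and 20.6 for the 22 mm knob.

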